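# Check the ice-box lid buffers on the drinks cart and hang up the good ones

## Robot

A 7-joint arm with a two-finger parallel gripper is mounted at the origin on the work surface. World frame = base frame: x ahead of the robot, y to its left, z up, the work surface at z = 0. Lengths are in m, angles in rad, forces in N, time in s.
With the tool pointing down it reaches from about 0.4 to 0.85 m from the base axis. Payload 10.4 kg.
Tool frame: the origin (TCP) lies midway between the tips of the shut fingers; the grasp point (between the pads) lies 19 mm behind it; z points along the fingers, y is the line along which they close (so a half turn about z gives the same grasp; the last joint's range is limited). The gripper opens to 87 mm and grips with 3 to 60 N. Pads are 19 mm wide; open, the fingers measure 117 mm over their backs; the gripper's body (75 mm by 190 mm) begins 51 mm behind the grasp point.
Start: joints at [1.176, 0.332, -0.065, 1.46, 0.022, 1.35, -0.088], TCP at [0.227, -0.582, 0.223] pointing down, gripper open.
Joint ranges: [-2.6, 2.6], [-0.5, 2.12], [-1.47, 1.34], [0.16, 2.42], [-1.27, 4.41], [0.06, 2.06], [-2.6, 2.6]. Speed limits (rad/s): [2.22, 2.22, 2.79, 2.79, 3.14, 3.14, 3.14].

## Interface

Orientations are given as a unit quaternion [x, y, z, w].
In Python, from bench import sensors, eyes, order gives the robot as it stands.
- The arm moves only by the tool arm_command, never from a script. Its argument "steps" is a list of rows, each an object with "rot": the turn, a rotation vector about the world's x, y, z in degrees, a list of three; "slide": the shift along the world's x, y, z in m, a list of three; "grip": the opening, from 0 (shut) to 1 (fully open). A call has exactly 8 rows; each row shifts and turns the commanded pose from where the row before left it; what a row does not reach is not made up. A row lasts 1/8 s, in which the tool goes at most 62.5 mm and 10.7 degrees, less where a joint would pass 70% of its speed; a pose out of reach is approached as far as the arm can. A call with a gripper value outside its range is refused whole. The fingers move at their own pace and stop on an object; "newtons" is the grip in N (left out, the last holds). Time passes only in rows, so rows that do not move let the fingers close, or fill a call up. It gives the time, the measured TCP pose, the force, the opening and the grip force at its end, in the units of the state.
- sensors.read_state(): the state, without advancing time (a new reading comes with each control period).
- eyes.camera(name): name is "side" or "top" or "wrist"; returns a dict with "pixels" (480x640x3 uint8, red, green, blue), "intrinsics" (3x3 intrinsics, pixels), "pose" (4x4, takes a point from camera to world coordinates). Camera axes: x right, y down, z forward; pixel columns grow to the right and rows downward; lengths in m; the calibration is good to about 2 mm. A picture is of the moment at which its call begins. There is no depth.
- order.close_job(): hands the job in; it is judged then, once.
Trained networks look in a picture, given as the dict that the camera call returned (one of the last four; its "shot" number tells which), for a name from the list of things; names that differ only in an ending like _2 or _b are one class to them, and where a whole thing is asked for, a point or a joint stands for the part that bears it (a point fixed in the world has none). Each returns a list of dicts, best first, with "conf" (0 to 1); they miss things now and then, are a little off and sometimes report something else, mostly with a low value. They report only what shows in the picture. A call takes as long as a camera call. They do not tell look-alikes from the thing itself.
- eyes.look_for(name, picture): "bbox" ([left, top, right, bottom] in pixels, round what is visible of it).
The state is a dict: "time": time; "joint_positions": joint angles; "joint_vel": joint speeds; "joint_torque": joint torques, N m; "ee_pos": TCP position; "eef_rot": TCP orientation; "ft_force": force on the tool from outside, world axes, zero at the start; "torque": the same for the moment, N m; "width": finger opening in m; "grip_force": force on a finger pad.
Only numpy, scipy, OpenCV 4.12 (cv2) and the standard library are available. Lean on these libraries where they do the work, as an engineer would, in place of code of your own. Each camera call takes 0.05 s, during which the arm holds its last target. There are 200 camera calls.

## Task

Test every lid buffer by pressing its black head down about 7 mm (never more than 10 mm, which crushes it) and feeling how hard it pushes back: put the firm ones into the red basket and the worn, weak ones into the grey scrap tub. When all are tested and sorted, hang the basket by its handle on the double hook, with the firm buffers in it. Leave the syrup bottle, the tumbler and the jar where they are.

Things in the scene. Friction and masses are not known exactly. Their poses are not given: they have to be found in the camera images.
- buf1_c (a point): A lid buffer: 44 mm diameter, 30 mm tall white plastic foot (rigid; grip it here) and on top of it a 30 mm diameter black foam-rubber head whose top is 50 mm above the underside of the foot. All buffers look alike and weigh about 90 g. This point is on the axis, 25 mm above the underside; z points up through the head. There are 3 to 5 buffers; the missing ones read None.
- buf1_head (a joint): How far this buffer's head is pressed in, m (0 at the start; travel 12 mm, crushed beyond 10 mm). Pressed 7 mm deep, a firm buffer pushes back with about 11 to 13 N and a worn one with 1 to 4 N, rising steadily with depth. Let go, a firm head springs fully back to 0; a worn head, once pressed, stays 2 to 4 mm dented.
- buf1_ring (a joint): The orange drag ring (36 mm diameter) under this buffer's head: how far it has been pushed down, m. It starts at 0 and stays at the deepest press, less about 0.5 mm: it shows that the buffer was tested.
- buf2_c (a point): The same for lid buffer 2: see buf1_c.
- buf2_head (a joint): The same for lid buffer 2: see buf1_head.
- buf2_ring (a joint): The same for lid buffer 2: see buf1_ring.
- buf3_c (a point): The same for lid buffer 3: see buf1_c.
- buf3_head (a joint): The same for lid buffer 3: see buf1_head.
- buf3_ring (a joint): The same for lid buffer 3: see buf1_ring.
- buf4_c (a point): The same for lid buffer 4: see buf1_c.
- buf4_head (a joint): The same for lid buffer 4: see buf1_head.
- buf4_ring (a joint): The same for lid buffer 4: see buf1_ring.
- buf5_c (a point): The same for lid buffer 5: see buf1_c.
- buf5_head (a joint): The same for lid buffer 5: see buf1_head.
- buf5_ring (a joint): The same for lid buffer 5: see buf1_ring.
- basket: Red open basket with a steel bail handle, loose, about 380 g. Origin: centre of the underside. Outside 260 mm along its x, 145 mm along its y, walls 48 mm high and 4 mm thick, floor 4 mm thick. The bail is a 10 mm round bar rigidly fixed to the basket in its x = 0 plane: legs at y = -70.5 and 70.5 mm, straight bar along y between them, its centre line 135 mm above the underside.
- bail (a point): The middle of the basket's straight handle bar (10 mm round, along the basket's y), 135 mm above the basket's underside; axes as the basket's.
- tub: Grey open scrap tub, fixed. Origin: centre of the underside. 190 mm along its x, 140 mm along its y (156 mm over its rims), walls 41 mm high and 4 mm thick, floor 4 mm thick.
- saddle (a point): Double hook (fixed, red foot): where the middle of the basket's bar lies when hung, midway between the two hook dips and 195 mm above the worktop, the bar along y. Its arms, two 10 mm steel bars at y = -42 and 42 mm, come from uprights at x = 175 mm and point to -x; each has a shallow dip at x = 0, its top 5 mm below this point.
- hook_tips (a point): Midway between the two upturned tips that end the hook's arms: 23 mm along -x from the saddle and 17 mm above it, at the height of the tips' tops; axes as the saddle's. The bar must pass over the tips to get into the dips.
- syrup: Bystander: bottle of dark syrup with a green cap, 72 mm diameter, 240 mm tall, loose; origin at the centre of its underside. Leave it alone.
- tumbler: Bystander: white open tumbler, 72 mm diameter, 100 mm tall, loose; origin at the centre of its underside. Leave it alone.
- jar: Bystander: amber jar with a red cap, 70 mm diameter, 85 mm tall, loose; origin at the centre of its underside. Leave it alone.
There are look-alikes about, which are no part of the job. Leave any purple look-alike of the part that bears buf5_c alone. Leave any green or yellow look-alike of the part that bears buf2_c alone.

How it is judged:
By the outcome, as a careful person would: the job done as asked, in the order asked, and still so for the second after the job is handed in, with the robot touching nothing.
Of buf1, buf2, buf3, buf4, buf5 only 3 to 5 are there at a start; the rules pass over those that are not, and their reading is None.
At some moment in a run one of buf1, buf2, buf3, buf4, buf5 may be knocked a few centimetres aside while the robot is not near it.
It also fails if it takes over 210 s, if anything falls off the work surface, if the arm or the gripper's body presses on something with over 40 N, if the wrist force passes 120 N, or if a joint passes its speed limit or range.

## Working session

There is one attempt and no reset: what is moved stays moved. The work goes in short steps, Python scripts to look and compute and a tool call to move; the robot and the scene stay as the last step left them, time stands still between calls to the robot, and variables do not carry over. Pictures are saved under pics/ and viewed, at most 14 in all, crops included, and the job is handed in when it is done.

Besides the shell and the picture viewer there is one more tool, called after "Call:" as a command line: name --argument value ..., lists and objects as JSON in quotes. arm_command: Moves the arm, as the interface text tells. Its arguments: {"type":"object","properties":{"steps":{"type":"array","items":{"type":"object","properties":{"rot":{"type":"array","items":{"type":"number"}},"slide":{"type":"array","items":{"type":"number"}},"grip":{"type":"number"}}}},"newtons":{"type":"number"}},"required":["steps"]}

```bash
mkdir -p pics; cat > h.py <<'E'
import numpy as np, cv2
from bench import sensors, eyes, order
def snap(n,f=None):
    p=eyes.camera(n)
    if f: cv2.imwrite('pics/'+f+'.png',p['pixels'][:,:,::-1])
    return p
def ray(p,u,v,z):
    K=np.array(p['intrinsics']);T=np.array(p['pose'])
    d=T[:3,:3]@np.linalg.inv(K)@[u,v,1];o=T[:3,3]
    return o+d*(z-o[2])/d[2]
def proj(p,X):
    K=np.array(p['intrinsics']);T=np.array(p['pose'])
    c=T[:3,:3].T@(np.array(X)-T[:3,3]);q=K@c
    return q[:2]/q[2]
E
python3 - <<'E'
from h import *
np.set_printoptions(precision=3,suppress=True)
for n in ['top','side']:
    p=snap(n,n+'0')
    print(n,np.array(p['pose']),np.array(p['intrinsics'])[0])
    for w in ['buf1_c','basket','bail','tub','saddle','hook_tips','syrup','tumbler','jar']:
        try:
            for d in eyes.look_for(w,p)[:8]: 
                b=d['bbox'];print(w,round(d['conf'],2),np.round(b),ray(p,(b[0]+b[2])/2,(b[1]+b[3])/2,.03)[:2])
        except Exception as e: print(w,e)
s=sensors.read_state();print(s)
E
```

```text
top [[-0.005 -0.989  0.145  0.306]
 [-1.     0.001 -0.024 -0.072]
 [ 0.023 -0.145 -0.989  1.729]
 [ 0.     0.     0.     1.   ]] [591.684   0.    321.39 ]
buf1_c 0.75 [235. 284. 249. 300.] [0.439 0.116]
buf1_c 0.35 [301. 251. 311. 263.] [ 0.54  -0.069]
basket 0.22 [170. 169. 208. 210.] [0.74  0.275]
bail 0.92 [350. 217. 425. 315.] [ 0.513 -0.304]
tub 0.97 [146. 242. 212. 320.] [0.471 0.297]
saddle 0.69 [235. 130. 300. 208.] [0.803 0.046]
hook_tips 0.66 [350. 216. 424. 317.] [ 0.512 -0.303]
hook_tips 0.63 [240. 131. 295. 206.] [0.804 0.046]
syrup 0.74 [169. 168. 208. 208.] [0.744 0.276]
tumbler 0.98 [379. 177. 405. 206.] [ 0.735 -0.322]
tumbler 0.46 [278. 286. 294. 296.] [ 0.44 -0.01]
jar 0.95 [439. 225. 466. 250.] [ 0.597 -0.497]
side [[-0.887 -0.289  0.359  0.064]
 [-0.461  0.541 -0.704  0.824]
 [ 0.009 -0.79  -0.613  0.948]
 [ 0.     0.     0.     1.   ]] [608.323   0.    314.423]
buf1_c 0.83 [297. 338. 318. 370.] [0.435 0.12 ]
basket 0.89 [304. 178. 419. 264.] [ 0.52  -0.328]
bail 0.75 [304. 175. 416. 258.] [ 0.53  -0.344]
saddle 0.89 [132. 196. 236. 302.] [ 0.847 -0.027]
hook_tips 0.56 [133. 199. 236. 302.] [ 0.842 -0.025]
syrup 0.94 [111. 271. 161. 378.] [0.784 0.216]
tumbler 0.91 [271. 174. 296. 220.] [ 0.746 -0.328]
jar 0.97 [348. 157. 371. 197.] [ 0.608 -0.515]
{'time': 1.0, 'joint_positions': array([ 1.176,  0.332, -0.065,  1.46 ,  0.022,  1.35 , -0.088]), 'joint_vel': array([-0.001, -0.001, -0.   ,  0.001,  0.001, -0.   , -0.003]), 'joint_torque': array([  0.   , -62.304,   0.025, -39.012,  -0.061,   0.031,  -0.   ]), 'ee_pos': array([ 0.227, -0.582,  0.223]), 'eef_rot': array([0.983, 0.185, 0.   , 0.   ]), 'ft_force': array([-0.042, -0.762,  0.308]), 'torque': array([-0.004, -0.009,  0.   ]), 'grip_force': 0.0, 'width': 0.08704096596732683}
```

```bash
ls; ls pics
```

```text
h.py
pics
side0.png
top0.png
```

View pics/top0.png

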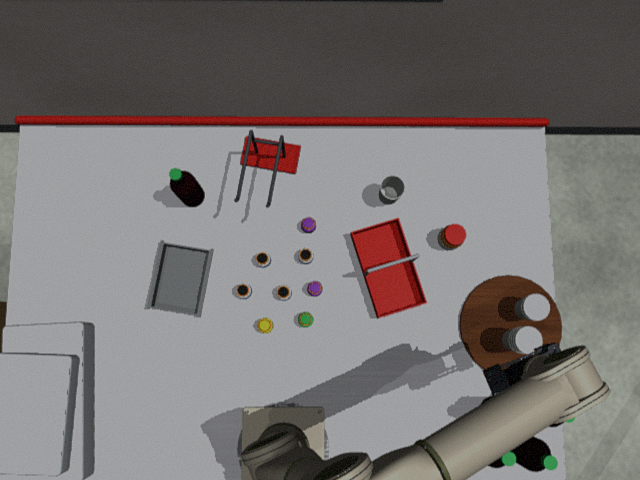

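View pics/side0.png

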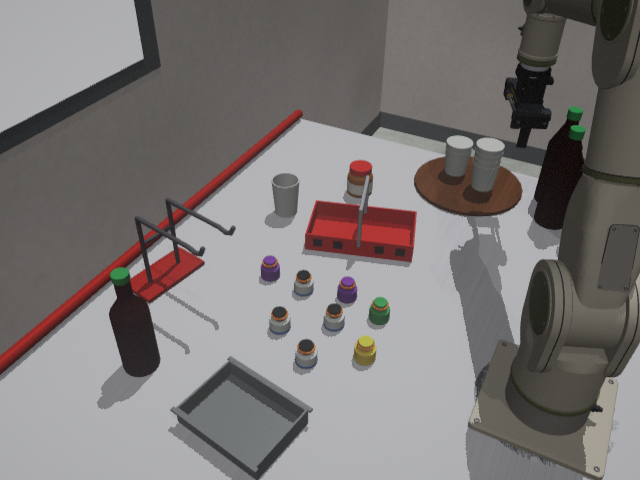

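Top view: four white buffers with black heads at (263,259), (306,256), (243,291) and (284,293). Things that could be taken for them: purple (309,225) and (315,289), yellow (265,325), green (306,319). The basket's centre is near (388,268), the tub near (180,278), and the hook tips near (238,199) and (269,206). I choose only the white-foot, black-head ones and check them in a crop.

```bash
python3 - <<'E'
from h import *
np.set_printoptions(precision=4,suppress=True)
t=cv2.imread('pics/top0.png');s=cv2.imread('pics/side0.png')
a=cv2.resize(t[120:330,225:435],(600,600),interpolation=cv2.INTER_CUBIC)
cv2.imwrite('pics/c1.png',a)
b=cv2.resize(s[180:380,120:320],(600,600),interpolation=cv2.INTER_CUBIC)
cv2.imwrite('pics/c2.png',b)
p=snap('top');q=snap('side')
def pts(P):
    im=P['pixels'].astype(int);r,g,b=im[...,0],im[...,1],im[...,2]
    m=((r-b>50)&(r-g>25)&(r<256)).astype(np.uint8)  # orange ring
    d=(im.max(2)<60).astype(np.uint8)
    return m,d
for P,box in ((p,(225,240,330,310)),(q,(260,260,370,370))):
    d=pts(P)[1]
    n,l,st,c=cv2.connectedComponentsWithStats(d)
    for i in range(1,n):
        if 15<st[i,4]<300 and box[0]<c[i][0]<box[2] and box[1]<c[i][1]<box[3]: print(st[i],c[i],ray(P,*c[i],.05))
c=[(351,233),(399,220),(425,302),(379,317)]
C=np.array([ray(p,*x,.048) for x in c]);print(C,C.mean(0))
print('bail',ray(p,367,270,.135),ray(p,418,258,.135))
print('tips',ray(p,238,198,.212),ray(p,269,205,.212), 'uprt',ray(p,250,134,.2),ray(p,281,139,.2))
T=np.array([ray(p,*x,.041) for x in [(163,242),(212,250),(198,317),(146,307)]]);print('tub',T,T.mean(0))
E
```

```text
[301 250   9   9  66] [305.1515 254.0606] [ 0.5457 -0.0655  0.05  ]
[257 254  10   9  67] [261.6567 257.8806] [0.5348 0.0587 0.05  ]
[238 285  10  10  68] [242.2353 289.6912] [0.4439 0.1127 0.05  ]
[279 287   9  10  67] [282.8806 291.4776] [ 0.4386 -0.0023  0.05  ]
[298 271  11   9  84] [303.0357 274.9524] [ 0.5426 -0.0599  0.05  ]
[328 305  13   9 100] [333.72 308.96] [0.4363 0.0032 0.05  ]
[273 307  13  11  98] [278.6633 311.9898] [0.5328 0.0643 0.05  ]
[299 340  14  11 124] [305.5565 345.1855] [0.4413 0.1179 0.05  ]
[[ 0.6072 -0.1979  0.048 ]
 [ 0.6455 -0.338   0.048 ]
 [ 0.4076 -0.4067  0.048 ]
 [ 0.3656 -0.2745  0.048 ]] [ 0.5065 -0.3043  0.048 ]
bail [ 0.4896 -0.2337  0.135 ] [ 0.5223 -0.3737  0.135 ]
tips [0.671  0.1095 0.212 ] [0.6524 0.0284 0.212 ] uprt [0.8498 0.0816 0.2   ] [ 0.8362 -0.0015  0.2   ]
tub [[0.5825 0.3427 0.041 ]
 [0.5591 0.202  0.041 ]
 [0.3678 0.2372 0.041 ]
 [0.3964 0.3842 0.041 ]] [0.4764 0.2915 0.041 ]
```

View pics/c1.png

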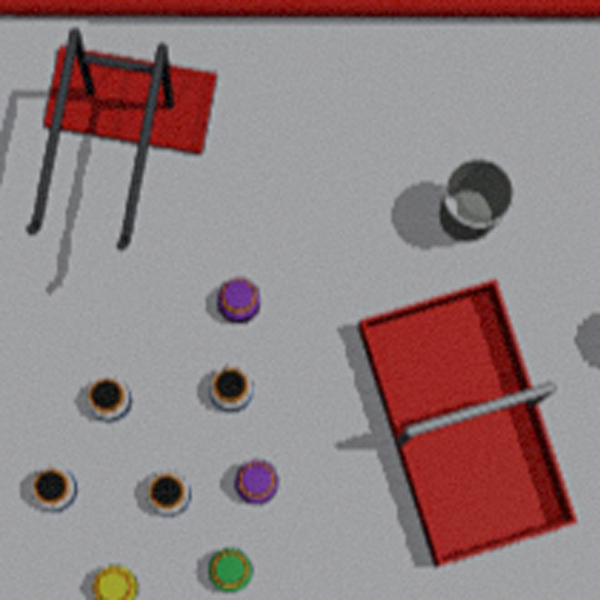

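View pics/c2.png

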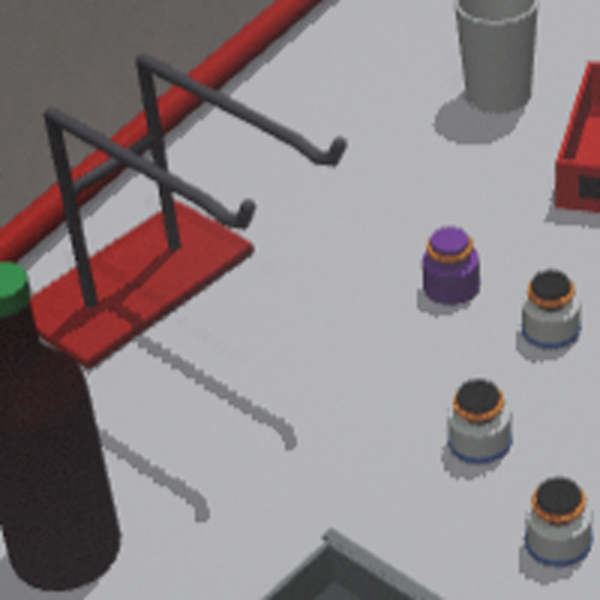

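The crop confirms four white-foot, black-head buffers, at crop pixels (107,397), (231,385), (52,488) and (168,493). The purple, green and yellow ones are look-alikes. In the side crop the hook tips are at (245,212) and (340,150). I start with A at (0.544,-0.063).

Call:
arm_command --steps '[{"slide":[0.02,0.0325,0],"rot":[0,0,-5],"grip":0},{"slide":[0.02,0.0325,0],"grip":0},{"slide":[0.02,0.0325,0],"grip":0},{"slide":[0.02,0.0325,0],"grip":0},{"slide":[0.02,0.0325,0],"grip":0},{"slide":[0.02,0.0325,0],"grip":0},{"slide":[0.02,0.0325,0],"grip":0},{"slide":[0.02,0.0325,0],"grip":0}]' --newtons 30

```text
schema error: expected keys rot, slide, grip
```

Call:
arm_command --steps '[{"slide":[0.02,0.0325,0],"grip":0},{"slide":[0.02,0.0325,0],"grip":0},{"slide":[0.02,0.0325,0],"grip":0},{"slide":[0.02,0.0325,0],"grip":0},{"slide":[0.02,0.0325,0],"grip":0},{"slide":[0.02,0.0325,0],"grip":0},{"slide":[0.02,0.0325,0],"grip":0},{"slide":[0.0,0.0,0],"grip":0}]'

```text
schema error: expected keys rot, slide, grip
```

Call:
arm_command --steps '[{"slide":[0.02,0.0325,0],"rot":[0,0,-5],"grip":0},{"slide":[0.02,0.0325,0],"rot":[0,0,0],"grip":0},{"slide":[0.02,0.0325,0],"rot":[0,0,0],"grip":0},{"slide":[0.02,0.0325,0],"rot":[0,0,0],"grip":0},{"slide":[0.02,0.0325,0],"rot":[0,0,0],"grip":0},{"slide":[0.02,0.0325,0],"rot":[0,0,0],"grip":0},{"slide":[0.02,0.0325,0],"rot":[0,0,0],"grip":0},{"slide":[0.02,0.0325,0],"rot":[0,0,0],"grip":0}]' --newtons 30

```text
time: 2.1
ee_pos: [0.3876, -0.3212, 0.2228]
eef_rot: [0.99, 0.142, 0.0, 0.0]
ft_force: [0.4, -0.7, -0.0]
width: 0.0148
grip_force: 0.0
```

Call:
arm_command --steps '[{"slide":[0.02,0.0325,0],"rot":[0,0,0],"grip":0},{"slide":[0.02,0.0325,0],"rot":[0,0,0],"grip":0},{"slide":[0.02,0.0325,0],"rot":[0,0,0],"grip":0},{"slide":[0.02,0.0325,0],"rot":[0,0,0],"grip":0},{"slide":[0.02,0.0325,0],"rot":[0,0,0],"grip":0},{"slide":[0.02,0.0325,0],"rot":[0,0,0],"grip":0},{"slide":[0.02,0.0325,0],"rot":[0,0,0],"grip":0},{"slide":[0.0,0.0,0],"rot":[0,0,0],"grip":0}]'

```text
time: 3.1
ee_pos: [0.5281, -0.0915, 0.2226]
eef_rot: [0.99, 0.144, 0.0, -0.001]
ft_force: [-0.3, -0.5, 0.2]
width: 0.0008
grip_force: 0.0
```

```bash
cat >> h.py <<'E'
def heads(P,zt=.05,lo=10,hi=4000):
    """dark blobs ringed by orange -> world xy of head tops"""
    im=P['pixels'].astype(int);r,g,b=im[...,0],im[...,1],im[...,2]
    o=cv2.dilate(((r-b>60)&(r-g>25)&(g-b>15)).astype(np.uint8),np.ones((3,3)))
    d=(im.max(2)<70).astype(np.uint8)
    n,l,st,c=cv2.connectedComponentsWithStats(d);out=[]
    for i in range(1,n):
        if not lo<st[i,4]<hi: continue
        m=(l==i).astype(np.uint8);rim=cv2.dilate(m,np.ones((5,5)))-m
        if (o[rim>0]).mean()>.5: out.append((np.round(ray(P,*c[i],zt)[:2],4),np.round(c[i]),int(st[i,4])))
    return out
def see(*names):
    for n in names:
        for x in heads(snap(n)): print(n,*x)
E
python3 - <<'E'
from h import *
np.set_printoptions(precision=4,suppress=True)
see('top','side')
P=snap('wrist','w1')
for x in heads(P): print('wrist',*x)
for d in eyes.look_for('buf1_c',P): print(d)
print(P['pose'])
E
```

```text
top [0.5354 0.0584] [262. 258.] 80
top [0.4442 0.1121] [242. 290.] 82
top [ 0.4388 -0.0017] [283. 291.] 76
side [ 0.5424 -0.0601] [303. 275.] 90
side [0.436  0.0027] [334. 309.] 111
side [0.5326 0.064 ] [279. 312.] 113
side [0.4411 0.1175] [306. 345.] 133
wrist [0.5352 0.0597] [171. 165.] 697
wrist [ 0.5453 -0.0638] [295. 191.] 631
wrist [0.4443 0.1132] [107. 235.] 611
wrist [ 0.4392 -0.0009] [213. 268.] 523
{'bbox': [92.0, 207.3, 147.0, 251.0], 'conf': 0.88}
[[ 0.2817 -0.9176 -0.2805  0.6035]
 [-0.9595 -0.2694 -0.0826 -0.0728]
 [ 0.0002  0.2924 -0.9563  0.3848]
 [ 0.      0.      0.      1.    ]]
```

View pics/w1.png

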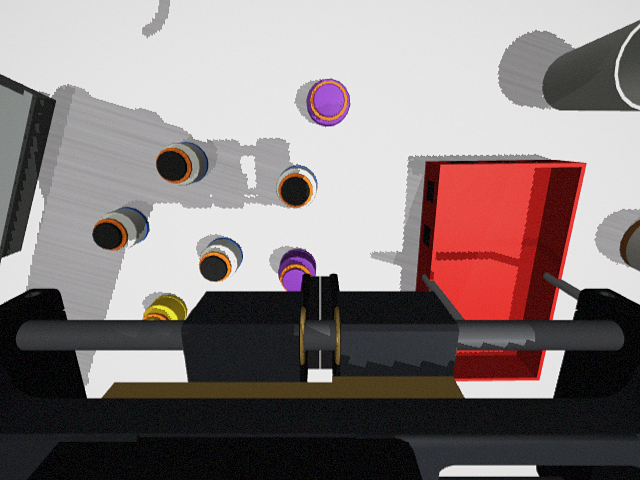

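The wrist view shows the same four buffers at (171,165), (295,191), (107,235) and (213,268), and the positions agree across the cameras. Next I lower onto A.

Call:
arm_command --steps '[{"slide":[0.008,0.014,-0.025],"rot":[0,0,0],"grip":0},{"slide":[0.0085,0.014,-0.025],"rot":[0,0,0],"grip":0},{"slide":[0,0,-0.03],"rot":[0,0,0],"grip":0},{"slide":[0,0,-0.03],"rot":[0,0,0],"grip":0},{"slide":[0,0,-0.03],"rot":[0,0,0],"grip":0},{"slide":[0,0,-0.02],"rot":[0,0,0],"grip":0},{"slide":[0,0,-0.009],"rot":[0,0,0],"grip":0},{"slide":[0,0,0],"rot":[0,0,0],"grip":0}]'

```text
time: 4.3
ee_pos: [0.5433, -0.0674, 0.0536]
eef_rot: [0.99, 0.141, -0.0, 0.0]
ft_force: [-0.0, -0.0, -0.0]
width: 0.0005
grip_force: 0.0
```

Call:
arm_command --steps '[{"slide":[0,0,-0.002],"rot":[0,0,0],"grip":0},{"slide":[0,0,-0.001],"rot":[0,0,0],"grip":0},{"slide":[0,0,-0.001],"rot":[0,0,0],"grip":0},{"slide":[0,0,-0.001],"rot":[0,0,0],"grip":0},{"slide":[0,0,-0.001],"rot":[0,0,0],"grip":0},{"slide":[0,0,-0.001],"rot":[0,0,0],"grip":0},{"slide":[0,0,0],"rot":[0,0,0],"grip":0},{"slide":[0,0,0],"rot":[0,0,0],"grip":0}]'

```text
time: 5.3
ee_pos: [0.5439, -0.0669, 0.0471]
eef_rot: [0.99, 0.142, 0.0, 0.0]
ft_force: [-2.1, -0.6, 6.6]
width: 0.0004
grip_force: 3.2
```

Call:
arm_command --steps '[{"slide":[0,0,-0.001],"rot":[0,0,0],"grip":0},{"slide":[0,0,-0.001],"rot":[0,0,0],"grip":0},{"slide":[0,0,-0.001],"rot":[0,0,0],"grip":0},{"slide":[0,0,-0.001],"rot":[0,0,0],"grip":0},{"slide":[0,0,0],"rot":[0,0,0],"grip":0},{"slide":[0,0,0],"rot":[0,0,0],"grip":0},{"slide":[0,0,0],"rot":[0,0,0],"grip":0},{"slide":[0,0,0],"rot":[0,0,0],"grip":0}]'

```text
time: 6.3
ee_pos: [0.5441, -0.0669, 0.0436]
eef_rot: [0.99, 0.142, 0.001, 0.0]
ft_force: [-3.2, -0.3, 11.3]
width: 0.0004
grip_force: 5.8
```

Call:
arm_command --steps '[{"slide":[0,0,-0.0006],"rot":[0,0,0],"grip":0},{"slide":[0,0,0],"rot":[0,0,0],"grip":0},{"slide":[0,0,0.015],"rot":[0,0,0],"grip":0},{"slide":[0,0.003,0.02],"rot":[0,0,0],"grip":0.75},{"slide":[0,0,0],"rot":[0,0,0],"grip":0.75},{"slide":[0,0,0],"rot":[0,0,0],"grip":0.75},{"slide":[0,0,0],"rot":[0,0,0],"grip":0.75},{"slide":[0,0,0],"rot":[0,0,0],"grip":0.75}]'

```text
time: 7.3
ee_pos: [0.5432, -0.0638, 0.0764]
eef_rot: [0.99, 0.142, -0.0, -0.0]
ft_force: [0.4, 0.8, -0.9]
width: 0.0426
grip_force: 0.0
```

```bash
python3 - <<'E'
from h import *
print(sensors.read_state()['ee_pos'],sensors.read_state()['width'])
see('wrist','top','side')
P=snap('wrist','w2')
E
```

```text
[ 0.54321777 -0.06384114  0.07638358] 0.04264665559162666
wrist [0.5359 0.0595] [115. 228.] 1960
wrist [0.5402 0.0402] [149. 230.] 34
wrist [ 0.5461 -0.0635] [320. 267.] 1661
wrist [ 0.4738 -0.0843] [319. 371.] 18
wrist [ 0.4653 -0.0855] [318. 381.] 41
top [0.5354 0.0582] [262. 258.] 79
top [0.4444 0.1122] [242. 290.] 81
top [ 0.4388 -0.0019] [283. 291.] 75
side [0.4361 0.0027] [334. 309.] 109
side [0.5329 0.0636] [279. 312.] 115
side [0.4413 0.1174] [306. 345.] 135
```

Call:
arm_command --steps '[{"slide":[0.002,0,0],"rot":[0,0,0],"grip":0.75},{"slide":[0,0,-0.01],"rot":[0,0,0],"grip":0.75},{"slide":[0,0,-0.02],"rot":[0,0,0],"grip":0.75},{"slide":[0,0,-0.02],"rot":[0,0,0],"grip":0.75},{"slide":[0,0,-0.021],"rot":[0,0,0],"grip":0.75},{"slide":[0,0,0],"rot":[0,0,0],"grip":0.4},{"slide":[0,0,0],"rot":[0,0,0],"grip":0.4},{"slide":[0,0,0],"rot":[0,0,0],"grip":0.4}]' --newtons 25

```text
time: 8.5
ee_pos: [0.5462, -0.0638, 0.0067]
eef_rot: [0.99, 0.142, 0.001, 0.0]
ft_force: [-0.5, 0.2, 0.0]
width: 0.0433
grip_force: 25.1
```

Call:
arm_command --steps '[{"slide":[0,0,0.03],"rot":[0,0,0],"grip":0.4},{"slide":[0,0,0.03],"rot":[0,0,0],"grip":0.4},{"slide":[0,0,0.03],"rot":[0,0,0],"grip":0.4},{"slide":[0.004,-0.045,0.01],"rot":[0,0,0],"grip":0.4},{"slide":[0.004,-0.045,0],"rot":[0,0,0],"grip":0.4},{"slide":[0.004,-0.045,0],"rot":[0,0,0],"grip":0.4},{"slide":[0.004,-0.045,0],"rot":[0,0,0],"grip":0.4},{"slide":[0,-0.044,0],"rot":[0,0,0],"grip":0.4}]'

```text
time: 9.5
ee_pos: [0.5618, -0.2893, 0.1066]
eef_rot: [0.99, 0.142, 0.0, 0.0]
ft_force: [1.5, -0.1, -0.1]
width: 0.0437
grip_force: 25.0
```

```bash
python3 - <<'E'
from h import *
print(sensors.read_state()['ee_pos'])
P=snap('wrist','w3')
see('top','side')
E
```

```text
[ 0.56179877 -0.28934382  0.10661311]
top [0.535  0.0589] [262. 258.] 72
top [0.4441 0.1127] [242. 290.] 74
top [ 0.4385 -0.0026] [283. 292.] 82
side [0.4361 0.0024] [334. 309.] 118
side [0.5326 0.0639] [279. 312.] 108
side [0.4414 0.1176] [306. 345.] 128
```

View pics/w3.png

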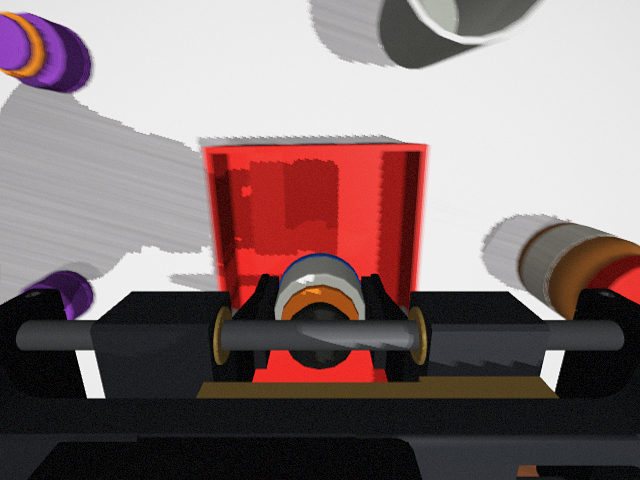

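The buffer hangs over the +x half of the basket, with the rim corners at (204,147) and (428,144) and parallel to the fingers. Now I lower it and let go.

Call:
arm_command --steps '[{"slide":[0,0,-0.025],"rot":[0,0,0],"grip":0.4},{"slide":[0,0,-0.025],"rot":[0,0,0],"grip":0.4},{"slide":[0,0,-0.025],"rot":[0,0,0],"grip":0.4},{"slide":[0,0,-0.012],"rot":[0,0,0],"grip":0.4},{"slide":[0,0,-0.006],"rot":[0,0,0],"grip":0.4},{"slide":[0,0,0],"rot":[0,0,0],"grip":0.65},{"slide":[0,0,0],"rot":[0,0,0],"grip":0.65},{"slide":[0,0,0],"rot":[0,0,0],"grip":0.65}]'

```text
time: 10.65
ee_pos: [0.562, -0.288, 0.0137]
eef_rot: [0.99, 0.142, 0.001, 0.0]
ft_force: [-0.6, 0.1, -0.4]
width: 0.0559
grip_force: 0.0
```

```bash
python3 - <<'E'
from h import *
np.set_printoptions(precision=4,suppress=True)
print(sensors.read_state()['width'])
t=cv2.imread('pics/w1.png')
# rim corners from w1 with its pose, w3 unavailable pose -> recompute from ee
P={'intrinsics':snap('wrist')['intrinsics'],'pose':[[0.2817,-0.9176,-0.2805,0.6035],[-0.9595,-0.2694,-0.0826,-0.0728],[0.0002,0.2924,-0.9563,0.3848],[0,0,0,1]]}
a,b=ray(P,427,162,.048),ray(P,585,163,.048);print(a,b,np.degrees(np.arctan2(-(b-a)[0],(b-a)[1])),np.linalg.norm(a-b))
E
```

```text
0.05585770830982322
[ 0.6095 -0.1821  0.048 ] [ 0.6527 -0.3329  0.048 ] -163.9935663289994 0.15689702187369134
```

Call:
arm_command --steps '[{"slide":[0,0,0.03],"rot":[0,0,0],"grip":0.65},{"slide":[0,0,0.04],"rot":[0,0,0],"grip":0.65},{"slide":[0,0,0.025],"rot":[0,0,0],"grip":0},{"slide":[-0.003,0.043,0],"rot":[0,0,0],"grip":0},{"slide":[-0.003,0.043,0],"rot":[0,0,0],"grip":0},{"slide":[-0.003,0.043,0],"rot":[0,0,0],"grip":0},{"slide":[-0.003,0.043,0],"rot":[0,0,0],"grip":0},{"slide":[-0.003,0.043,0],"rot":[0,0,0],"grip":0}]'

```text
time: 11.7
ee_pos: [0.5465, -0.0715, 0.1084]
eef_rot: [0.99, 0.142, 0.0, 0.0]
ft_force: [0.2, 0.3, 0.9]
width: 0.0052
grip_force: 0.0
```

Call:
arm_command --steps '[{"slide":[-0.004,0.043,0],"rot":[0,0,0],"grip":0},{"slide":[-0.004,0.043,0],"rot":[0,0,0],"grip":0},{"slide":[-0.0045,0.043,0],"rot":[0,0,0],"grip":0},{"slide":[0,0.004,-0.01],"rot":[0,0,0],"grip":0},{"slide":[0,0,-0.02],"rot":[0,0,0],"grip":0},{"slide":[0,0,-0.015],"rot":[0,0,0],"grip":0},{"slide":[0,0,-0.01],"rot":[0,0,0],"grip":0},{"slide":[0,0,0],"rot":[0,0,0],"grip":0}]'

```text
time: 12.7
ee_pos: [0.5337, 0.0598, 0.0524]
eef_rot: [0.99, 0.142, -0.001, -0.0]
ft_force: [-0.0, -0.0, 0.3]
width: 0.0004
grip_force: 0.0
```

```bash
python3 - <<'E'
from h import *
print(sensors.read_state()['ee_pos'],sensors.read_state()['width'],sensors.read_state()['ft_force'])
see('top','side','wrist')
E
```

```text
[0.53372435 0.05984728 0.05235737] 0.00039925007298387147 [-0.03918815 -0.04554497  0.33963029]
top [ 0.561  -0.2896] [383. 249.] 70
side [ 0.5598 -0.2863] [340. 219.] 90
side [0.4361 0.0025] [334. 309.] 108
side [0.4414 0.1177] [306. 345.] 127
wrist [ 0.6341 -0.0582] [607. 172.] 406
wrist [ 0.6419 -0.0485] [597. 151.] 13
wrist [ 0.6284 -0.0502] [586. 179.] 225
```

Call:
arm_command --steps '[{"slide":[0,0,-0.0025],"rot":[0,0,0],"grip":0},{"slide":[0,0,-0.002],"rot":[0,0,0],"grip":0},{"slide":[0,0,-0.002],"rot":[0,0,0],"grip":0},{"slide":[0,0,-0.0015],"rot":[0,0,0],"grip":0},{"slide":[0,0,-0.001],"rot":[0,0,0],"grip":0},{"slide":[0,0,-0.0005],"rot":[0,0,0],"grip":0},{"slide":[0,0,0],"rot":[0,0,0],"grip":0},{"slide":[0,0,0],"rot":[0,0,0],"grip":0}]'

```text
time: 13.85
ee_pos: [0.5343, 0.0602, 0.0436]
eef_rot: [0.99, 0.142, 0.0, 0.0]
ft_force: [2.6, -0.3, 3.7]
width: 0.0005
grip_force: 1.8
```

B is worn (about 4 N). I press a little deeper, then release and grip it.

Call:
arm_command --steps '[{"slide":[0,0,-0.0006],"rot":[0,0,0],"grip":0},{"slide":[0,0,0],"rot":[0,0,0],"grip":0},{"slide":[0,0,0.015],"rot":[0,0,0],"grip":0},{"slide":[0,0,0.018],"rot":[0,0,0],"grip":0.75},{"slide":[0,0,0],"rot":[0,0,0],"grip":0.75},{"slide":[0,0,0],"rot":[0,0,0],"grip":0.75},{"slide":[0,0,0],"rot":[0,0,0],"grip":0.75},{"slide":[0,0,0],"rot":[0,0,0],"grip":0.75}]'

```text
time: 14.85
ee_pos: [0.5338, 0.0601, 0.0755]
eef_rot: [0.99, 0.142, -0.0, -0.0]
ft_force: [-0.2, 0.5, 0.2]
width: 0.0424
grip_force: 0.0
```

Call:
arm_command --steps '[{"slide":[0,0,0],"rot":[0,0,0],"grip":0.75},{"slide":[0,0,-0.01],"rot":[0,0,0],"grip":0.75},{"slide":[0,0,-0.02],"rot":[0,0,0],"grip":0.75},{"slide":[0,0,-0.02],"rot":[0,0,0],"grip":0.75},{"slide":[0,0,-0.018],"rot":[0,0,0],"grip":0.75},{"slide":[0,0,0],"rot":[0,0,0],"grip":0.4},{"slide":[0,0,0],"rot":[0,0,0],"grip":0.4},{"slide":[0,0,0],"rot":[0,0,0],"grip":0.4}]'

```text
time: 15.85
ee_pos: [0.5347, 0.0603, 0.0086]
eef_rot: [0.99, 0.142, 0.001, 0.0]
ft_force: [0.1, 0.4, -0.1]
width: 0.0433
grip_force: 25.2
```

Call:
arm_command --steps '[{"slide":[0,0,0.03],"rot":[0,0,0],"grip":0.4},{"slide":[0,0,0.03],"rot":[0,0,0],"grip":0.4},{"slide":[0,0,0.025],"rot":[0,0,0],"grip":0.4},{"slide":[-0.003,0.044,0],"rot":[0,0,0],"grip":0.4},{"slide":[-0.003,0.044,0],"rot":[0,0,0],"grip":0.4},{"slide":[-0.003,0.044,0],"rot":[0,0,0],"grip":0.4},{"slide":[-0.003,0.045,0],"rot":[0,0,0],"grip":0.4},{"slide":[-0.003,0.045,0],"rot":[0,0,0],"grip":0.4}]'

```text
time: 16.85
ee_pos: [0.5192, 0.2835, 0.0935]
eef_rot: [0.99, 0.142, 0.001, 0.0]
ft_force: [0.6, -0.9, -1.1]
width: 0.0437
grip_force: 25.2
```

Call:
arm_command --steps '[{"slide":[0,0,-0.02],"rot":[0,0,0],"grip":0.4},{"slide":[0,0,-0.025],"rot":[0,0,0],"grip":0.4},{"slide":[0,0,-0.02],"rot":[0,0,0],"grip":0.4},{"slide":[0,0,-0.01],"rot":[0,0,0],"grip":0.4},{"slide":[0,0,-0.004],"rot":[0,0,0],"grip":0.4},{"slide":[0,0,0],"rot":[0,0,0],"grip":0.65},{"slide":[0,0,0],"rot":[0,0,0],"grip":0.65},{"slide":[0,0,0],"rot":[0,0,0],"grip":0.65}]'

```text
time: 17.85
ee_pos: [0.5195, 0.2824, 0.0145]
eef_rot: [0.99, 0.142, 0.001, -0.0]
ft_force: [-0.3, -0.2, 0.7]
width: 0.0558
grip_force: 0.0
```

Call:
arm_command --steps '[{"slide":[0,0,0.03],"rot":[0,0,0],"grip":0.65},{"slide":[0,0,0.04],"rot":[0,0,0],"grip":0.65},{"slide":[0,0,0.02],"rot":[0,0,0],"grip":0},{"slide":[-0.015,-0.035,0],"rot":[0,0,0],"grip":0},{"slide":[-0.015,-0.035,0],"rot":[0,0,0],"grip":0},{"slide":[-0.015,-0.035,0],"rot":[0,0,0],"grip":0},{"slide":[-0.015,-0.035,0],"rot":[0,0,0],"grip":0},{"slide":[-0.016,-0.028,0],"rot":[0,0,0],"grip":0}]'

```text
time: 18.85
ee_pos: [0.4424, 0.1125, 0.1036]
eef_rot: [0.99, 0.141, -0.0, 0.0]
ft_force: [1.0, 0.3, 0.6]
width: 0.0054
grip_force: 0.0
```

```bash
python3 - <<'E'
from h import *
s=sensors.read_state();print(s['ee_pos'],s['width'],s['ft_force'],s['joint_positions'])
see('top','side','wrist')
E
```

```text
[0.44241371 0.1125357  0.10357067] 0.005413782990758878 [0.99570703 0.28309351 0.61919667] [ 0.27459876  0.12070914 -0.64989688  2.00288748  0.08486188  1.04436762
 -1.70188544]
top [0.5203 0.2794] [184. 263.] 71
top [ 0.4387 -0.0016] [283. 291.] 75
side [ 0.5597 -0.2869] [340. 219.] 93
side [0.4359 0.0028] [334. 309.] 112
side [0.4412 0.1176] [306. 345.] 134
side [0.5177 0.2833] [225. 392.] 174
wrist [0.5195 0.2812] [75. 60.] 2342
wrist [0.4441 0.1154] [314. 251.] 1319
```

Call:
arm_command --steps '[{"slide":[0.001,0.002,-0.02],"rot":[0,0,0],"grip":0},{"slide":[0,0,-0.02],"rot":[0,0,0],"grip":0},{"slide":[0,0,-0.009],"rot":[0,0,0],"grip":0},{"slide":[0,0,0],"rot":[0,0,0],"grip":0},{"slide":[0,0,-0.002],"rot":[0,0,0],"grip":0},{"slide":[0,0,-0.002],"rot":[0,0,0],"grip":0},{"slide":[0,0,-0.002],"rot":[0,0,0],"grip":0},{"slide":[0,0,0],"rot":[0,0,0],"grip":0}]'

```text
time: 20.0
ee_pos: [0.4444, 0.1163, 0.0492]
eef_rot: [0.99, 0.142, 0.0, 0.0]
ft_force: [-0.8, 0.2, 2.8]
width: 0.0005
grip_force: 1.6
```

Call:
arm_command --steps '[{"slide":[0,0,-0.002],"rot":[0,0,0],"grip":0},{"slide":[0,0,-0.002],"rot":[0,0,0],"grip":0},{"slide":[0,0,-0.001],"rot":[0,0,0],"grip":0},{"slide":[0,0,-0.0005],"rot":[0,0,0],"grip":0},{"slide":[0,0,0],"rot":[0,0,0],"grip":0},{"slide":[0,0,0],"rot":[0,0,0],"grip":0},{"slide":[0,0,0],"rot":[0,0,0],"grip":0},{"slide":[0,0,0],"rot":[0,0,0],"grip":0}]'

```text
time: 21.0
ee_pos: [0.4446, 0.1163, 0.0441]
eef_rot: [0.99, 0.142, 0.0, 0.0]
ft_force: [-2.6, 0.4, 10.0]
width: 0.0009
grip_force: 5.3
```

C is firm.

Call:
arm_command --steps '[{"slide":[0,0,-0.0012],"rot":[0,0,0],"grip":0},{"slide":[0,0,0],"rot":[0,0,0],"grip":0},{"slide":[0,0,0.015],"rot":[0,0,0],"grip":0},{"slide":[0,0,0.018],"rot":[0,0,0],"grip":0.75},{"slide":[0,0,0],"rot":[0,0,0],"grip":0.75},{"slide":[0,0,0],"rot":[0,0,0],"grip":0.75},{"slide":[0,0,0],"rot":[0,0,0],"grip":0.75},{"slide":[0,0,0],"rot":[0,0,0],"grip":0.75}]'

```text
time: 22.0
ee_pos: [0.4438, 0.1162, 0.0747]
eef_rot: [0.99, 0.142, -0.0, -0.0]
ft_force: [0.2, 1.0, 0.8]
width: 0.0424
grip_force: 0.0
```

Call:
arm_command --steps '[{"slide":[0,0,0],"rot":[0,0,0],"grip":0.75},{"slide":[0,0,-0.01],"rot":[0,0,0],"grip":0.75},{"slide":[0,0,-0.02],"rot":[0,0,0],"grip":0.75},{"slide":[0,0,-0.02],"rot":[0,0,0],"grip":0.75},{"slide":[0,0,-0.018],"rot":[0,0,0],"grip":0.75},{"slide":[0,0,0],"rot":[0,0,0],"grip":0.4},{"slide":[0,0,0],"rot":[0,0,0],"grip":0.4},{"slide":[0,0,0],"rot":[0,0,0],"grip":0.4}]'

```text
time: 23.0
ee_pos: [0.4446, 0.1163, 0.0078]
eef_rot: [0.99, 0.142, 0.001, 0.0]
ft_force: [0.7, -0.8, -0.5]
width: 0.0437
grip_force: 25.1
```

Call:
arm_command --steps '[{"slide":[0,0,0.03],"rot":[0,0,0],"grip":0.4},{"slide":[0,0,0.035],"rot":[0,0,0],"grip":0.4},{"slide":[0,0,0.035],"rot":[0,0,0],"grip":0.4},{"slide":[0,-0.045,0],"rot":[0,0,0],"grip":0.4},{"slide":[0,-0.045,0],"rot":[0,0,0],"grip":0.4},{"slide":[0,-0.045,0],"rot":[0,0,0],"grip":0.4},{"slide":[0,-0.045,0],"rot":[0,0,0],"grip":0.4},{"slide":[0,-0.045,0],"rot":[0,0,0],"grip":0.4}]'

```text
time: 24.0
ee_pos: [0.4441, -0.1103, 0.1078]
eef_rot: [0.99, 0.142, 0.001, 0.0]
ft_force: [0.5, 0.2, -0.8]
width: 0.0434
grip_force: 25.0
```

```bash
python3 - <<'E'
from h import *
s=sensors.read_state();print(s['ee_pos'],s['width'],s['joint_positions'])
see('top','side','wrist')
E
```

```text
[ 0.44414803 -0.11034536  0.1078484 ] 0.043385822669319916 [ 0.5742354   0.09585414 -0.44653116  2.00610047  0.04831783  1.04810529
 -1.18076378]
top [0.5201 0.2794] [184. 263.] 70
side [0.4361 0.0024] [334. 309.] 118
side [0.5177 0.2833] [225. 392.] 178
wrist [ 0.5592 -0.2844] [622. 161.] 1518
wrist [ 0.5478 -0.2651] [586. 170.] 15
wrist [ 0.4388 -0.001 ] [158. 218.] 1431
```

Call:
arm_command --steps '[{"slide":[0.001,-0.042,0],"rot":[0,0,0],"grip":0.4},{"slide":[0.001,-0.042,0],"rot":[0,0,0],"grip":0.4},{"slide":[0.001,-0.042,0],"rot":[0,0,0],"grip":0.4},{"slide":[0.002,-0.042,0],"rot":[0,0,0],"grip":0.4},{"slide":[0.002,-0.042,0],"rot":[0,0,0],"grip":0.4},{"slide":[0,0,0],"rot":[0,0,0],"grip":0.4},{"slide":[0,0,-0.02],"rot":[0,0,0],"grip":0.4},{"slide":[0,0,-0.025],"rot":[0,0,0],"grip":0.4}]'

```text
time: 25.15
ee_pos: [0.4523, -0.3171, 0.0624]
eef_rot: [0.99, 0.143, 0.001, 0.0]
ft_force: [0.4, 0.2, -0.3]
width: 0.0437
grip_force: 25.0
```

Call:
arm_command --steps '[{"slide":[0,0,-0.02],"rot":[0,0,0],"grip":0.4},{"slide":[0,0,-0.017],"rot":[0,0,0],"grip":0.4},{"slide":[0,0,-0.008],"rot":[0,0,0],"grip":0.4},{"slide":[0,0,-0.004],"rot":[0,0,0],"grip":0.4},{"slide":[0,0,0],"rot":[0,0,0],"grip":0.65},{"slide":[0,0,0],"rot":[0,0,0],"grip":0.65},{"slide":[0,0,0],"rot":[0,0,0],"grip":0.65},{"slide":[0,0,0.01],"rot":[0,0,0],"grip":0.65}]'

```text
time: 26.15
ee_pos: [0.4507, -0.3186, 0.0232]
eef_rot: [0.99, 0.142, -0.0, -0.0]
ft_force: [-0.1, -0.3, -0.3]
width: 0.0564
grip_force: 0.0
```

Call:
arm_command --steps '[{"slide":[0,0,0.03],"rot":[0,0,0],"grip":0.65},{"slide":[0,0,0.03],"rot":[0,0,0],"grip":0.65},{"slide":[0,0,0.025],"rot":[0,0,0],"grip":0},{"slide":[-0.002,0.045,0],"rot":[0,0,0],"grip":0},{"slide":[-0.002,0.045,0],"rot":[0,0,0],"grip":0},{"slide":[-0.002,0.045,0],"rot":[0,0,0],"grip":0},{"slide":[-0.002,0.045,0],"rot":[0,0,0],"grip":0},{"slide":[-0.002,0.045,0],"rot":[0,0,0],"grip":0}]'

```text
time: 27.15
ee_pos: [0.4411, -0.0924, 0.1091]
eef_rot: [0.99, 0.142, 0.001, 0.0]
ft_force: [1.1, -0.1, -0.9]
width: 0.0054
grip_force: 0.0
```

Call:
arm_command --steps '[{"slide":[-0.001,0.045,0],"rot":[0,0,0],"grip":0},{"slide":[-0.001,0.045,0],"rot":[0,0,0],"grip":0},{"slide":[-0.001,0.005,-0.005],"rot":[0,0,0],"grip":0},{"slide":[0,0,-0.02],"rot":[0,0,0],"grip":0},{"slide":[0,0,0],"rot":[0,0,0],"grip":0},{"slide":[0,0,0],"rot":[0,0,0],"grip":0},{"slide":[0,0,0],"rot":[0,0,0],"grip":0},{"slide":[0,0,0],"rot":[0,0,0],"grip":0}]'

```text
time: 28.15
ee_pos: [0.4384, 0.001, 0.0836]
eef_rot: [0.99, 0.142, 0.0, 0.0]
ft_force: [-0.3, 0.4, 0.7]
width: 0.0007
grip_force: 0.0
```

```bash
python3 - <<'E'
from h import *
s=sensors.read_state();print(s['ee_pos'],s['width'],s['joint_positions'])
see('top','side','wrist')
E
```

```text
[0.43838877 0.00102814 0.08362679] 0.0007416364074157686 [ 0.43279438  0.09587106 -0.55492493  2.06886915  0.06067531  0.99125301
 -1.43985024]
top [0.5201 0.2792] [184. 263.] 69
top [ 0.4503 -0.3206] [395. 287.] 75
side [ 0.4492 -0.319 ] [387. 225.] 89
side [0.4357 0.0025] [334. 309.] 115
side [0.5176 0.2834] [225. 392.] 177
```

D is right below the tool.

Call:
arm_command --steps '[{"slide":[0,0,-0.02],"rot":[0,0,0],"grip":0},{"slide":[0,0,-0.01],"rot":[0,0,0],"grip":0},{"slide":[0,0,-0.002],"rot":[0,0,0],"grip":0},{"slide":[0,0,-0.002],"rot":[0,0,0],"grip":0},{"slide":[0,0,-0.002],"rot":[0,0,0],"grip":0},{"slide":[0,0,-0.002],"rot":[0,0,0],"grip":0},{"slide":[0,0,-0.001],"rot":[0,0,0],"grip":0},{"slide":[0,0,0],"rot":[0,0,0],"grip":0}]'

```text
time: 29.3
ee_pos: [0.4381, 0.0012, 0.0442]
eef_rot: [0.99, 0.142, 0.0, 0.0]
ft_force: [-0.6, 1.5, 0.4]
width: 0.0007
grip_force: 0.6
```

Call:
arm_command --steps '[{"slide":[0,0,-0.0007],"rot":[0,0,0],"grip":0},{"slide":[0,0,-0.0005],"rot":[0,0,0],"grip":0},{"slide":[0,0,0],"rot":[0,0,0],"grip":0},{"slide":[0,0,0],"rot":[0,0,0],"grip":0},{"slide":[0,0,0],"rot":[0,0,0],"grip":0},{"slide":[0,0,0],"rot":[0,0,0],"grip":0},{"slide":[0,0,0],"rot":[0,0,0],"grip":0},{"slide":[0,0,0],"rot":[0,0,0],"grip":0}]'

```text
time: 30.3
ee_pos: [0.4381, 0.0012, 0.043]
eef_rot: [0.99, 0.142, 0.0, 0.0]
ft_force: [-1.1, 0.5, 3.5]
width: 0.0005
grip_force: 1.4
```

D is worn and goes in the tub.

Call:
arm_command --steps '[{"slide":[0,0,0.015],"rot":[0,0,0],"grip":0},{"slide":[0,0,0.018],"rot":[0,0,0],"grip":0.75},{"slide":[0,0,0],"rot":[0,0,0],"grip":0.75},{"slide":[0,0,0],"rot":[0,0,0],"grip":0.75},{"slide":[0,0,0],"rot":[0,0,0],"grip":0.75},{"slide":[0,0,0],"rot":[0,0,0],"grip":0.75},{"slide":[0,0,0],"rot":[0,0,0],"grip":0.75},{"slide":[0,0,-0.01],"rot":[0,0,0],"grip":0.75}]'

```text
time: 31.3
ee_pos: [0.4386, 0.0011, 0.066]
eef_rot: [0.99, 0.142, 0.001, 0.0]
ft_force: [0.4, -0.2, -0.8]
width: 0.0607
grip_force: 0.0
```

Call:
arm_command --steps '[{"slide":[0,0,-0.015],"rot":[0,0,0],"grip":0.75},{"slide":[0,0,-0.02],"rot":[0,0,0],"grip":0.75},{"slide":[0,0,-0.02],"rot":[0,0,0],"grip":0.75},{"slide":[0,0,-0.003],"rot":[0,0,0],"grip":0.75},{"slide":[0,0,0],"rot":[0,0,0],"grip":0.4},{"slide":[0,0,0],"rot":[0,0,0],"grip":0.4},{"slide":[0,0,0],"rot":[0,0,0],"grip":0.4},{"slide":[0,0,0],"rot":[0,0,0],"grip":0.4}]'

```text
time: 32.3
ee_pos: [0.4385, 0.0011, 0.0085]
eef_rot: [0.99, 0.142, 0.0, 0.0]
ft_force: [-0.9, 0.4, 4.5]
width: 0.0432
grip_force: 25.1
```

Call:
arm_command --steps '[{"slide":[0,0,0.03],"rot":[0,0,0],"grip":0.4},{"slide":[0,0,0.03],"rot":[0,0,0],"grip":0.4},{"slide":[0,0,0.03],"rot":[0,0,0],"grip":0.4},{"slide":[0,0.04,0],"rot":[0,0,0],"grip":0.4},{"slide":[0,0.045,0],"rot":[0,0,0],"grip":0.4},{"slide":[0,0.045,0],"rot":[0,0,0],"grip":0.4},{"slide":[0,0.045,0],"rot":[0,0,0],"grip":0.4},{"slide":[0,0.045,0],"rot":[0,0,0],"grip":0.4}]'

```text
time: 33.3
ee_pos: [0.4379, 0.2224, 0.098]
eef_rot: [0.99, 0.142, 0.0, 0.0]
ft_force: [0.9, 0.2, -1.4]
width: 0.0435
grip_force: 25.1
```

Call:
arm_command --steps '[{"slide":[0,0.04,0],"rot":[0,0,0],"grip":0.4},{"slide":[0,0.04,0],"rot":[0,0,0],"grip":0.4},{"slide":[0,0,0],"rot":[0,0,0],"grip":0.4},{"slide":[0,0,0],"rot":[0,0,0],"grip":0.4},{"slide":[0,0,0],"rot":[0,0,0],"grip":0.4},{"slide":[0,0,0],"rot":[0,0,0],"grip":0.4},{"slide":[0,0,0],"rot":[0,0,0],"grip":0.4},{"slide":[0,0,0],"rot":[0,0,0],"grip":0.4}]'

```text
time: 34.3
ee_pos: [0.4382, 0.3009, 0.098]
eef_rot: [0.99, 0.142, 0.0, 0.0]
ft_force: [-0.5, 0.1, -0.3]
width: 0.0432
grip_force: 25.1
```

Call:
arm_command --steps '[{"slide":[0,0,-0.025],"rot":[0,0,0],"grip":0.4},{"slide":[0,0,-0.025],"rot":[0,0,0],"grip":0.4},{"slide":[0,0,-0.02],"rot":[0,0,0],"grip":0.4},{"slide":[0,0,-0.01],"rot":[0,0,0],"grip":0.4},{"slide":[0,0,-0.004],"rot":[0,0,0],"grip":0.4},{"slide":[0,0,0],"rot":[0,0,0],"grip":0.65},{"slide":[0,0,0],"rot":[0,0,0],"grip":0.65},{"slide":[0,0,0],"rot":[0,0,0],"grip":0.65}]'

```text
time: 35.3
ee_pos: [0.4385, 0.3014, 0.0145]
eef_rot: [0.99, 0.142, 0.0, -0.0]
ft_force: [0.0, 0.8, 0.3]
width: 0.0564
grip_force: 0.0
```

Call:
arm_command --steps '[{"slide":[0,0,0.03],"rot":[0,0,0],"grip":0.65},{"slide":[0,0,0.04],"rot":[0,0,0],"grip":0.65},{"slide":[0,0,0.05],"rot":[0,0,0],"grip":0.65},{"slide":[0,0,0.05],"rot":[0,0,0],"grip":0.65},{"slide":[0,-0.04,0.04],"rot":[0,0,10],"grip":0.65},{"slide":[0,-0.04,0.04],"rot":[0,0,10],"grip":0.65},{"slide":[0,-0.04,0],"rot":[0,0,10],"grip":0.65},{"slide":[0,-0.04,0],"rot":[0,0,10],"grip":0.65}]'

```text
time: 36.3
ee_pos: [0.4386, 0.1451, 0.2607]
eef_rot: [0.886, 0.464, 0.001, 0.001]
ft_force: [-0.4, -0.2, 0.1]
width: 0.0565
grip_force: 0.0
```

```bash
python3 - <<'E'
from h import *
s=sensors.read_state();print(s['ee_pos'],s['width'],s['eef_rot'],s['joint_positions'])
p=snap('top');q=snap('side')
for P in (p,q):
    for x in heads(P): print(*x)
t=p['pixels'][:,:,::-1];d=q['pixels'][:,:,::-1]
f=dict(interpolation=cv2.INTER_CUBIC)
im=np.hstack([cv2.resize(t[205:330,340:440],(400,500),**f),cv2.resize(d[165:290,310:410],(400,500),**f)])
cv2.imwrite('pics/c3.png',im)
im=np.hstack([cv2.resize(t[120:220,220:300],(400,500),**f),cv2.resize(d[190:290,150:250],(400,400),**f)[:, :] if 0 else cv2.resize(d[190:315,130:230],(400,500),**f)])
cv2.imwrite('pics/c4.png',im)
np.savez('cams.npz',tK=p['intrinsics'],tT=p['pose'],sK=q['intrinsics'],sT=q['pose'])
E
```

```text
[0.43856727 0.14505986 0.26069354] 0.05647167187466348 [8.85794094e-01 4.64077434e-01 7.74747217e-04 5.98940176e-04] [ 0.33359167 -0.01893244 -0.73107397  1.77885438 -0.01180358  1.37520078
 -1.0007292 ]
[ 0.4732 -0.3044] [389. 279.] 72
[ 0.5597 -0.2869] [340. 219.] 93
[ 0.4714 -0.302 ] [376. 226.] 84
[0.5177 0.2833] [225. 392.] 176
```

View pics/c3.png

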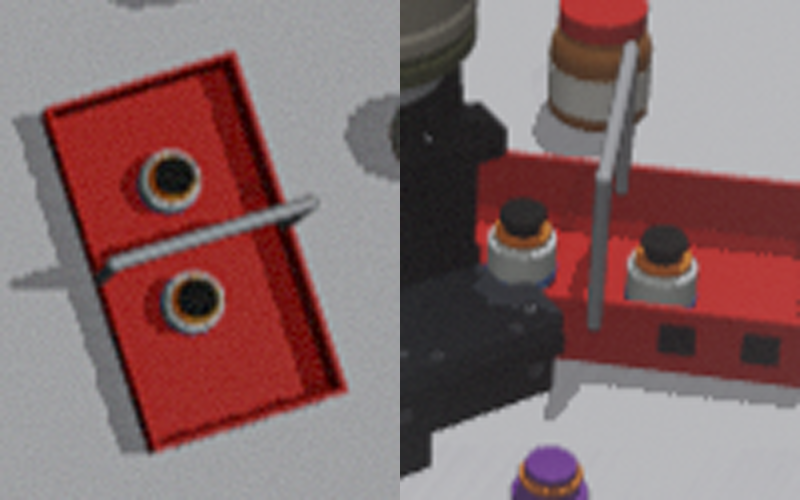

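View pics/c4.png

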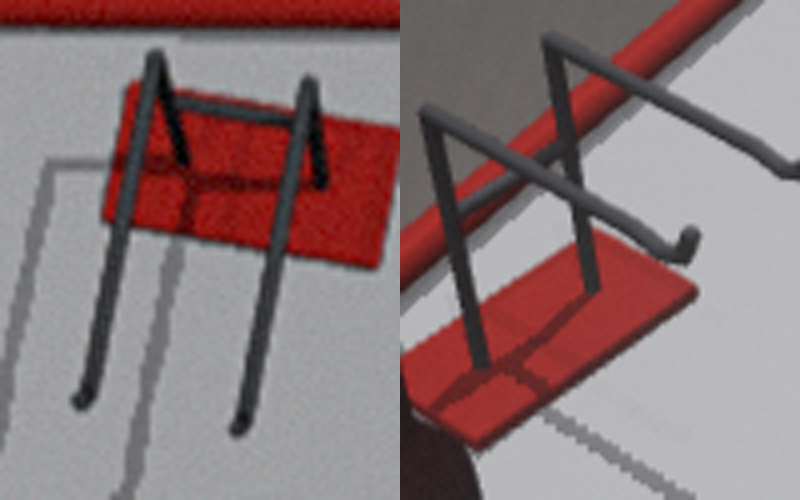

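Crop c3: both firm buffers are in the basket. C has been knocked to (195,298), still inside it and close to the bar. Bar ends are at (110,265) and (313,204). Crop c4: the hook tips are at (82,400) and (238,428), and the upright tops at (155,55) and (308,82). Next I triangulate.

```bash
python3 - <<'E'
from h import *
np.set_printoptions(precision=4,suppress=True)
c=np.load('cams.npz');p=dict(intrinsics=c['tK'],pose=c['tT']);q=dict(intrinsics=c['sK'],pose=c['sT'])
M=lambda P:np.array(P['intrinsics'])@np.linalg.inv(P['pose'])[:3]
def tri(a,b):
    X=cv2.triangulatePoints(M(p),M(q),np.array(a,float),np.array(b,float)).ravel();return X[:3]/X[3]
R={}
for n,a,b in [('up+',(251,131),(137,217.5)),('up-',(281.6,136.4),(167.5,200.5)),('tip+',(236.4,200),(202.6,249)),('tip-',(267.6,205.6),(233.3,228.3)),('bar+',(367.5,271.3),(360.8,210)),('bar-',(418.3,256),(367.5,177.5))]:
    R[n]=X=tri(a,b);print(n,X,proj(p,X)-a)
for a,b in (('bar-','bar+'),('tip-','tip+'),('up-','up+')):
    d=R[b]-R[a];print(a,'mid',(R[a]+R[b])/2,'yaw',np.degrees(np.arctan2(-d[0],d[1])),np.linalg.norm(d))
# template fit of both with known geometry, planar pose
from scipy.optimize import least_squares
def fit(mod,obs,x0):
    def f(x):
        cs,sn=np.cos(x[2]),np.sin(x[2]);r=[]
        for (X,Y,Z),a,P in zip(*mod,*[]) if 0 else [(m,a,P) for m,a,P in obs]:
            w=[x[0]+cs*X-sn*Y,x[1]+sn*X+cs*Y,Z];r+=list(proj(P,w)-a)
        return np.array(r)
    s=least_squares(f,x0,loss='soft_l1');print(s.x[:2],np.degrees(s.x[2]),s.fun)
h=.212-.003
fit(0,[((-.023,.042,h),(236.4,200),p),((-.023,-.042,h),(267.6,205.6),p),((-.023,.042,h),(202.6,249),q),((-.023,-.042,h),(233.3,228.3),q)],[.69,.06,-.2])
o=lambda x,y:(340+x/4,205+y/4)
fit(0,[((.13,.0725,.048),o(44,112),p),((.13,-.0725,.048),o(235,52),p),((-.13,-.0725,.048),o(346,390),p),((-.13,.0725,.048),o(152,452),p),((0,.0705,.135),(367.5,271.3),p),((0,-.0705,.135),(418.3,256),p),((0,.0705,.135),(360.8,210),q),((0,-.0705,.135),(367.5,177.5),q)],[.506,-.3,.28])
E
```

```text
up+ [0.8626 0.0802 0.1875] [0.0259 0.0428]
up- [ 0.8485 -0.0025  0.1849] [0.0511 0.0896]
tip+ [0.6681 0.1148 0.2021] [-0.0069 -0.0135]
tip- [0.6525 0.0325 0.2026] [0.076  0.1575]
bar+ [ 0.4861 -0.235   0.1349] [-0.0068 -0.0198]
bar- [ 0.5292 -0.3752  0.1308] [-0.1052 -0.3097]
bar- mid [ 0.5077 -0.3051  0.1329] yaw 17.094609890834114 0.1467825133278299
tip- mid [0.6603 0.0736 0.2023] yaw -10.711038589195908 0.0838535118231649
up- mid [0.8555 0.0388 0.1862] yaw -9.689707705090733 0.08398562129895683
[0.6806 0.0713] -10.491389435985788 [-1.0602  0.2668 -0.7413  0.3953  0.0854 -1.8517 -0.0354 -1.8437]
[ 0.5071 -0.304 ] 16.84210406536484 [-0.3391 -1.1307 -0.5629 -0.3859  0.095   0.853   0.2581  0.3784  0.5672
 -0.245  -1.1617  0.086   0.0618 -0.4447  0.4631 -0.4904]
```

Call:
arm_command --steps '[{"slide":[0.006,-0.041,0],"rot":[0,0,10],"grip":0.7},{"slide":[0.006,-0.041,0],"rot":[0,0,10],"grip":0.7},{"slide":[0.006,-0.041,0],"rot":[0,0,10],"grip":0.7},{"slide":[0.006,-0.041,0],"rot":[0,0,10],"grip":0.7},{"slide":[0.006,-0.041,0],"rot":[0,0,10],"grip":0.7},{"slide":[0.006,-0.041,0],"rot":[0,0,1.5],"grip":0.7},{"slide":[0.006,-0.041,0],"rot":[0,0,0],"grip":0.7},{"slide":[0.006,-0.041,0],"rot":[0,0,0],"grip":0.7}]'

```text
time: 37.4
ee_pos: [0.487, -0.1824, 0.2602]
eef_rot: [0.599, 0.801, 0.0, 0.0]
ft_force: [1.1, 0.3, -0.0]
width: 0.0608
grip_force: 0.0
```

Call:
arm_command --steps '[{"slide":[0.007,-0.041,0],"rot":[0,0,0],"grip":0.7},{"slide":[0.007,-0.041,0],"rot":[0,0,0],"grip":0.7},{"slide":[0.0065,-0.039,0],"rot":[0,0,0],"grip":0.7},{"slide":[0,0,-0.02],"rot":[0,0,0],"grip":0.7},{"slide":[0,0,0],"rot":[0,0,0],"grip":0.7},{"slide":[0,0,0],"rot":[0,0,0],"grip":0.7},{"slide":[0,0,0],"rot":[0,0,0],"grip":0.7},{"slide":[0,0,0],"rot":[0,0,0],"grip":0.7}]'

```text
time: 38.4
ee_pos: [0.5073, -0.3026, 0.2406]
eef_rot: [0.598, 0.801, 0.0, 0.001]
ft_force: [0.8, -0.6, -0.6]
width: 0.0609
grip_force: 0.0
```

```bash
python3 - <<'E'
from h import *
s=sensors.read_state();print(s['ee_pos'],s['width'],np.degrees(2*np.arctan2(s['eef_rot'][1],s['eef_rot'][0])),s['joint_positions'])
see('top','side')
P=snap('wrist','w4')
print(proj(P,[.507,-.304,.135]),proj(P,[.507-.02,-.304+.0674,.135]))
E
```

```text
[ 0.50725628 -0.3025839   0.24057482] 0.06088904737848978 106.49023336769429 [ 0.70874191  0.26364674 -0.30069625  1.51840859  0.07892751  1.37031965
  0.68999915]
top [0.5201 0.2794] [184. 263.] 70
top [0.4382 0.2984] [176. 292.] 74
side [ 0.5597 -0.2869] [340. 219.] 93
side [ 0.4717 -0.3028] [376. 226.] 91
side [0.5176 0.2833] [225. 392.] 179
side [0.4354 0.302 ] [258. 418.] 199
[319.81689382 236.8464233 ] [319.82370847 150.65793317]
```

View pics/w4.png

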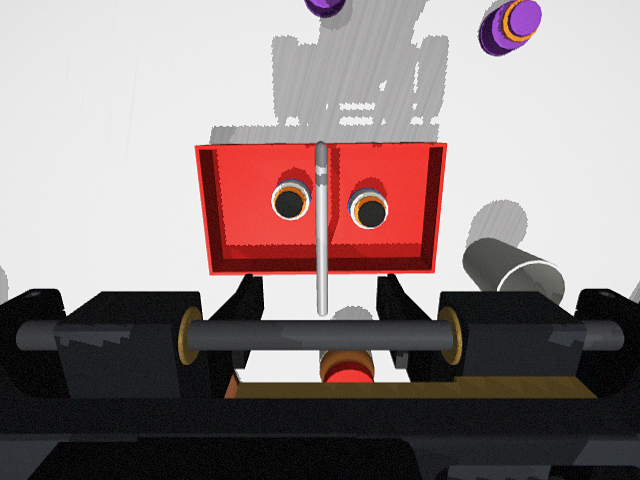

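The wrist view shows the bar running straight between the fingers, from (322,146) to (322,312). Both buffers are inside the basket, and both worn ones are in the tub. Now I grip the bar.

Call:
arm_command --steps '[{"slide":[0.0005,-0.001,-0.025],"rot":[0,0,0],"grip":0.7},{"slide":[0,0,-0.03],"rot":[0,0,0],"grip":0.7},{"slide":[0,0,-0.03],"rot":[0,0,0],"grip":0.7},{"slide":[0,0,-0.025],"rot":[0,0,0],"grip":0.7},{"slide":[0,0,-0.0145],"rot":[0,0,0],"grip":0.7},{"slide":[0,0,0],"rot":[0,0,0],"grip":0},{"slide":[0,0,0],"rot":[0,0,0],"grip":0},{"slide":[0,0,0],"rot":[0,0,0],"grip":0}]' --newtons 60

```text
time: 39.55
ee_pos: [0.5081, -0.3041, 0.1165]
eef_rot: [0.599, 0.801, 0.0, 0.001]
ft_force: [-0.0, 0.8, 0.2]
width: 0.0384
grip_force: 0.0
```

Call:
arm_command --steps '[{"slide":[0,0,0],"rot":[0,0,0],"grip":0},{"slide":[0,0,0],"rot":[0,0,0],"grip":0},{"slide":[0,0,0],"rot":[0,0,0],"grip":0},{"slide":[0,0,0],"rot":[0,0,0],"grip":0},{"slide":[0,0,0.005],"rot":[0,0,0],"grip":0},{"slide":[0,0,0.01],"rot":[0,0,0],"grip":0},{"slide":[0,0,0.015],"rot":[0,0,0],"grip":0},{"slide":[0,0,0.015],"rot":[0,0,0],"grip":0}]'

```text
time: 40.55
ee_pos: [0.5076, -0.3039, 0.1618]
eef_rot: [0.599, 0.801, 0.0, 0.0]
ft_force: [0.1, 0.4, -5.5]
width: 0.0082
grip_force: 59.8
```

Call:
arm_command --steps '[{"slide":[0,0,0.02],"rot":[0,0,0],"grip":0},{"slide":[0,0.01,0.02],"rot":[0,0,0],"grip":0},{"slide":[-0.002,0.025,0.014],"rot":[0,0,-3],"grip":0},{"slide":[-0.002,0.035,0],"rot":[0,0,-3],"grip":0},{"slide":[-0.002,0.035,0],"rot":[0,0,-3],"grip":0},{"slide":[-0.002,0.035,0],"rot":[0,0,-3],"grip":0},{"slide":[-0.002,0.035,0],"rot":[0,0,-3],"grip":0},{"slide":[-0.002,0.035,0],"rot":[0,0,-3],"grip":0}]'

```text
time: 41.55
ee_pos: [0.4953, -0.0918, 0.2154]
eef_rot: [0.717, 0.697, 0.0, 0.001]
ft_force: [0.8, 1.0, -5.1]
width: 0.0083
grip_force: 59.8
```

Call:
arm_command --steps '[{"slide":[-0.002,0.035,0],"rot":[0,0,-3],"grip":0},{"slide":[-0.002,0.035,0],"rot":[0,0,-3],"grip":0},{"slide":[-0.002,0.035,0],"rot":[0,0,-3],"grip":0},{"slide":[-0.002,0.035,0],"rot":[0,0,0],"grip":0},{"slide":[-0.002,0.035,0],"rot":[0,0,0],"grip":0},{"slide":[0,0.02,0],"rot":[0,0,0],"grip":0},{"slide":[0,0.009,0],"rot":[0,0,0],"grip":0},{"slide":[0,0,0],"rot":[0,0,0],"grip":0}]'

```text
time: 42.55
ee_pos: [0.4854, 0.1105, 0.2148]
eef_rot: [0.769, 0.64, 0.0, 0.0]
ft_force: [-0.6, 0.0, -4.7]
width: 0.0083
grip_force: 59.9
```

```bash
python3 - <<'E'
from h import *
s=sensors.read_state();print(s['ee_pos'],s['width'],np.degrees(2*np.arctan2(s['eef_rot'][1],s['eef_rot'][0])),s['joint_positions'],s['ft_force'],s['torque'])
p=snap('top');q=snap('side');w=snap('wrist')
cv2.imwrite('pics/c5.png',np.hstack([cv2.resize(x['pixels'][:,:,::-1][:,80:560] if 0 else x['pixels'][:,:,::-1],(400,300)) for x in (q,w)]))
cv2.imwrite('pics/c6.png',cv2.resize(p['pixels'][120:330,140:360,::-1],None,fx=2.5,fy=2.5))
b=np.array([.683,.0695]);d=np.array([.984,-.179]);n=np.array([.179,.984])
for P,nm in ((p,'top'),(q,'side'),(w,'wrist')): print(nm,[np.round(proj(P,[*(b-.023*d+k*.042*n),.208])) for k in(1,-1)])
E
```

```text
[0.48539327 0.11051387 0.21482069] 0.008336891923611901 79.52385962863654 [ 0.25592336  0.0970893  -0.60072247  1.77377807  0.05753098  1.28763886
 -0.54150824] [-0.60402837  0.03466909 -4.6808622 ] [-0.04946538 -0.07068066 -0.00496871]
top [array([236., 200.]), array([268., 205.])]
side [array([202., 247.]), array([233., 226.])]
wrist [array([662., 218.]), array([620., 355.])]
```

View pics/c5.png

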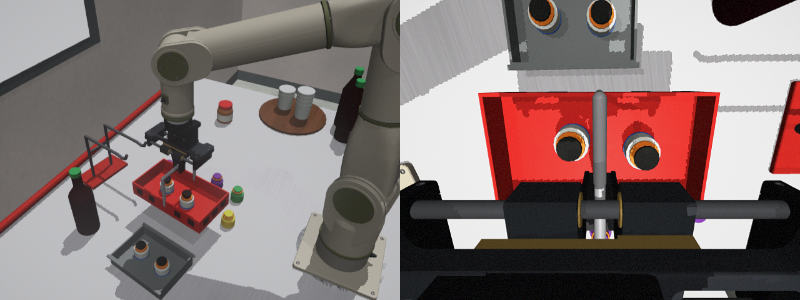

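The side view shows the basket level in front of the hook tips, at about (120,150) in the half-size picture. Now I slide the bar over the tips.

Call:
arm_command --steps '[{"slide":[0.0247,-0.0051,0],"rot":[0,0,0],"grip":0},{"slide":[0.0247,-0.0051,0],"rot":[0,0,0],"grip":0},{"slide":[0.0247,-0.0051,0],"rot":[0,0,0],"grip":0},{"slide":[0.0247,-0.0051,0],"rot":[0,0,0],"grip":0},{"slide":[0.0247,-0.0051,0],"rot":[0,0,0],"grip":0},{"slide":[0.0247,-0.0051,0],"rot":[0,0,0],"grip":0},{"slide":[0.0247,-0.0051,0],"rot":[0,0,0],"grip":0},{"slide":[0.0247,-0.0051,0],"rot":[0,0,0],"grip":0}]'

```text
time: 43.7
ee_pos: [0.6839, 0.0676, 0.2139]
eef_rot: [0.77, 0.639, -0.001, 0.0]
ft_force: [1.1, 0.6, -6.2]
width: 0.0084
grip_force: 59.9
```

Call:
arm_command --steps '[{"slide":[0,0,0],"rot":[0,0,0],"grip":0},{"slide":[0,0,0],"rot":[0,0,0],"grip":0},{"slide":[0,0,-0.005],"rot":[0,0,0],"grip":0},{"slide":[0,0,-0.005],"rot":[0,0,0],"grip":0},{"slide":[0,0,-0.005],"rot":[0,0,0],"grip":0},{"slide":[0,0,-0.005],"rot":[0,0,0],"grip":0},{"slide":[0,0,-0.005],"rot":[0,0,0],"grip":0},{"slide":[0,0,0],"rot":[0,0,0],"grip":0}]'

```text
time: 44.7
ee_pos: [0.6828, 0.0693, 0.1888]
eef_rot: [0.769, 0.639, -0.0, -0.0]
ft_force: [0.1, 0.1, -4.5]
width: 0.0087
grip_force: 59.9
```

```bash
python3 - <<'E'
from h import *
s=sensors.read_state();print(s['ee_pos'],s['width'],s['ft_force'],s['torque'])
q=snap('side');w=snap('wrist')
cv2.imwrite('pics/c7.png',np.hstack([cv2.resize(q['pixels'][170:350,100:280,::-1],(400,400),interpolation=cv2.INTER_CUBIC),cv2.resize(w['pixels'][:,:,::-1],(400,300))[:, :] if 0 else cv2.resize(w['pixels'][:,:,::-1],(400,400))]))
E
```

```text
[0.68284944 0.06933442 0.18877929] 0.008659459975161495 [ 0.1172262   0.05515552 -4.49248269] [-0.06017199 -0.01559795 -0.00497093]
```

View pics/c7.png

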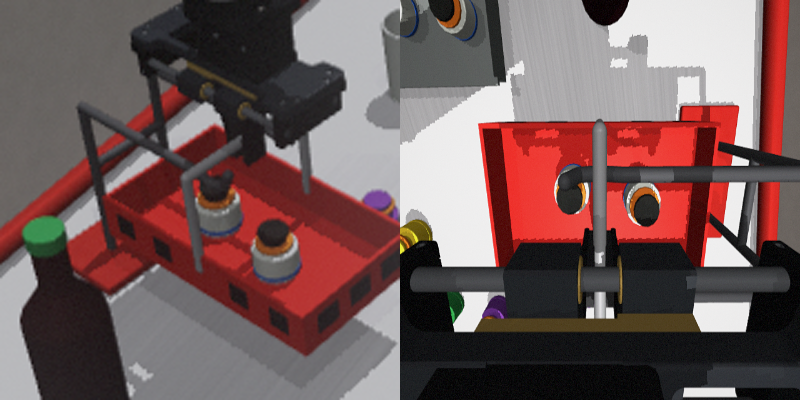

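The bar lies past the upturned tip, with the tip at about (570,180) and the bar at x≈600. I lower the rest gently.

Call:
arm_command --steps '[{"slide":[0,0,-0.003],"rot":[0,0,0],"grip":0},{"slide":[0,0,-0.003],"rot":[0,0,0],"grip":0},{"slide":[0,0,-0.002],"rot":[0,0,0],"grip":0},{"slide":[0,0,-0.002],"rot":[0,0,0],"grip":0},{"slide":[0,0,-0.001],"rot":[0,0,0],"grip":0},{"slide":[0,0,-0.001],"rot":[0,0,0],"grip":0},{"slide":[0,0,0],"rot":[0,0,0],"grip":0},{"slide":[0,0,0],"rot":[0,0,0],"grip":0}]'

```text
time: 45.8
ee_pos: [0.6831, 0.0694, 0.1775]
eef_rot: [0.769, 0.639, 0.0, 0.0]
ft_force: [-0.1, 0.3, -5.7]
width: 0.0081
grip_force: 59.9
```

Call:
arm_command --steps '[{"slide":[0,0,-0.001],"rot":[0,0,0],"grip":0},{"slide":[0,0,-0.001],"rot":[0,0,0],"grip":0},{"slide":[0,0,-0.0005],"rot":[0,0,0],"grip":0},{"slide":[0,0,0],"rot":[0,0,0],"grip":0},{"slide":[0,0,0],"rot":[0,0,0],"grip":0},{"slide":[0,0,0],"rot":[0,0,0],"grip":0},{"slide":[0,0,0],"rot":[0,0,0],"grip":0},{"slide":[0,0,0],"rot":[0,0,0],"grip":0}]'

```text
time: 46.8
ee_pos: [0.6833, 0.0695, 0.1759]
eef_rot: [0.769, 0.639, 0.0, 0.0]
ft_force: [-3.5, -0.5, 6.2]
width: 0.0082
grip_force: 60.1
```

The hook now carries the bar, so I open.

Call:
arm_command --steps '[{"slide":[-0.0005,0,0.001],"rot":[0,0,0],"grip":0},{"slide":[0,0,0],"rot":[0,0,0],"grip":0.16},{"slide":[0,0,0],"rot":[0,0,0],"grip":0.2},{"slide":[0,0,0],"rot":[0,0,0],"grip":0.3},{"slide":[0,0,0],"rot":[0,0,0],"grip":0.4},{"slide":[0,0,0],"rot":[0,0,0],"grip":0.5},{"slide":[0,0,0],"rot":[0,0,0],"grip":0.6},{"slide":[0,0,0],"rot":[0,0,0],"grip":0.6}]'

```text
time: 47.8
ee_pos: [0.6826, 0.0694, 0.1759]
eef_rot: [0.769, 0.639, 0.0, 0.0]
ft_force: [-0.3, -0.4, 0.1]
width: 0.0508
grip_force: 0.0
```

Call:
arm_command --steps '[{"slide":[0,0,0.01],"rot":[0,0,0],"grip":0.6},{"slide":[0,0,0.02],"rot":[0,0,0],"grip":0.6},{"slide":[0,0,0.03],"rot":[0,0,0],"grip":0.6},{"slide":[0,0,0.03],"rot":[0,0,0],"grip":0.6},{"slide":[0,0,0.03],"rot":[0,0,0],"grip":0.6},{"slide":[-0.03,0,0.03],"rot":[0,0,0],"grip":0.6},{"slide":[-0.04,-0.03,0],"rot":[0,0,0],"grip":0.6},{"slide":[-0.04,-0.03,0],"rot":[0,0,0],"grip":0.6}]'

```text
time: 48.8
ee_pos: [0.5717, 0.0093, 0.3279]
eef_rot: [0.769, 0.64, 0.001, 0.001]
ft_force: [0.4, -1.0, 1.1]
width: 0.0522
grip_force: 0.0
```

```bash
python3 - <<'E'
from h import *
s=sensors.read_state();print(s['ee_pos'],s['width'],s['ft_force'])
q=snap('side');p=snap('top')
for P in (p,q):
    for x in heads(P): print(*x)
cv2.imwrite('pics/c8.png',np.hstack([cv2.resize(q['pixels'][170:450,90:330,::-1],(400,467),interpolation=cv2.INTER_CUBIC),cv2.resize(p['pixels'][120:330,140:320,::-1],(400,467),interpolation=cv2.INTER_CUBIC)]))
E
```

```text
[0.57168387 0.0093344  0.32785904] 0.052226041408829006 [ 0.43272283 -1.03437381  1.0876929 ]
[0.6896 0.0349] [223. 279.] 127
```

View pics/c8.png

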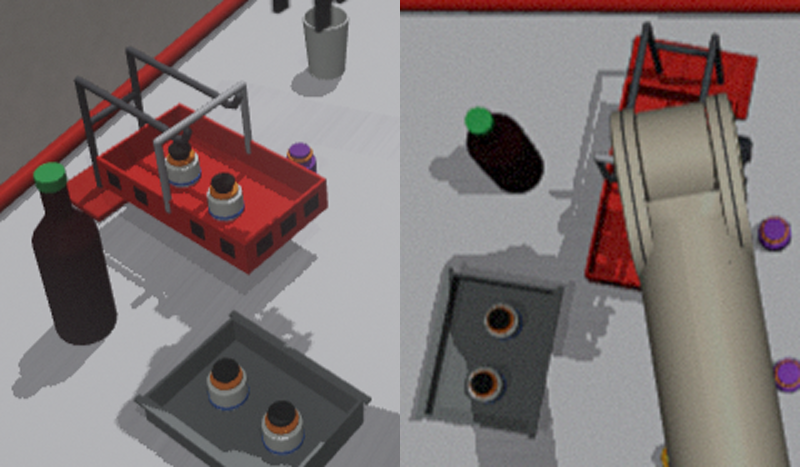

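The basket hangs on the hook with both firm buffers, at (180,165) and (225,195). The two worn ones are in the tub, at (228,385) and (282,425). I let it settle, then hand in.

Call:
arm_command --steps '[{"slide":[-0.02,0,0],"rot":[0,0,0],"grip":0.6},{"slide":[-0.02,0,0],"rot":[0,0,0],"grip":0.6},{"slide":[0,0,0],"rot":[0,0,0],"grip":0.6},{"slide":[0,0,0],"rot":[0,0,0],"grip":0.6},{"slide":[0,0,0],"rot":[0,0,0],"grip":0.6},{"slide":[0,0,0],"rot":[0,0,0],"grip":0.6},{"slide":[0,0,0],"rot":[0,0,0],"grip":0.6},{"slide":[0,0,0],"rot":[0,0,0],"grip":0.6}]'

```text
time: 49.9
ee_pos: [0.5327, 0.0094, 0.3258]
eef_rot: [0.769, 0.639, 0.0, -0.0]
ft_force: [-0.7, -0.7, -1.0]
width: 0.0525
grip_force: 0.0
```

```bash
python3 - <<'E'
from h import *
for x in heads(snap('side')): print(*x)
print(order.close_job())
E
```

```text
[0.6896 0.035 ] [223. 279.] 127
the job is handed in; nothing more can be done
None
```

The job is handed in: I found and tested four buffers, put the two firm ones in the red basket, which now hangs on the double hook, and put the two worn ones in the scrap tub; the hand-in gave no verdict.

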